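# Check dispensing cartridges and reject the clogged one

### The arm

A 6-joint arm with a two-finger parallel gripper is mounted at the origin on a cart in front of the work surface, level with it; the furniture and walls round the work are solid. World frame = base frame: x ahead of the robot, y to its left, z up, the work surface at z = 0. Lengths are in mm, angles in rad, forces in N, time in s.
With the tool pointing down it reaches from about 325 to 925 mm from the base axis. Payload 3.1 kg.
Tool frame: the origin (TCP) lies on the centre line of the jaws, within the pads' length; the fingertips stand 8 mm ahead of it and the grasp point (between the pads) lies 11 mm behind it; z points along the fingers, y is the line along which they close (so a half turn about z gives the same grasp; the last joint's range is limited). The gripper opens to 85 mm and grips with 20 to 120 N. Pads are 22 mm wide; open, the fingers measure 114 mm over their backs; the gripper's body (76 mm by 85 mm) begins 54 mm behind the grasp point. The pads swing forward as they close: fully open they stand 13 mm farther back than shut.
Start: joints at [-1.233, 0.217, 1.613, -0, 1.311, -0.112], TCP at [271.763, -562.836, 239.3] pointing down, gripper open.
Joint ranges: [-2.75, 2.75], [-0.78, 2.1], [0.31, 2.55], [-1.13, 4.27], [0.13, 2.63], [-2.58, 2.58]. Speed limits (rad/s): [2.79, 2.79, 3.14, 3.14, 3.14, 3.14].

### API

Orientations are given as a unit quaternion [x, y, z, w].
In Python, from rig import bot gives the robot as it stands.
- The arm moves only by the tool drive_tool, never from a script. Its arguments are lists of equal length, an entry for each row: "translation": the shift along the tool's x, y, z as a fraction of full scale, a list of three; "rot": the turn, a rotation vector about the tool's x, y, z as a fraction of full scale, a list of three. In form: {"translation": [[dx, dy, dz], ...], "rot": [[ax, ay, az], ...]}. A call has 1 to 10 rows; each row is the pose to reach, as a shift and turn from the pose commanded when the call began, along the tool's axes at that moment; what a row does not reach only later rows make up. Full scale, the value 1, is 15 cm for a shift and 90 degrees for a turn. A row lasts 1/10 s, in which the tool goes at most 50 mm and 8.59 degrees, less where a joint would pass 70% of its speed; a pose out of reach is approached as far as the arm can. A call with a number of a shift or a turn outside -1 to 1 is refused whole. A call with a gripper value outside its range is refused whole. "claw" is the opening, from 0 (shut) to 1 (fully open), set as the call begins (left out, the last holds). The fingers move at their own pace and stop on an object; "force" is the grip in N (left out, the last holds). Time passes only in rows, so rows that repeat a pose let the fingers close. It gives the time, the measured TCP pose, the force, the opening and the grip force at its end, in the units of the state.
- bot.get_obs(): the state, without advancing time (a new reading comes with each control period).
- bot.get_image(name): name is "scene" or "top" or "wrist"; returns a dict with "color" (400x640x3 uint8, red, green, blue), "fov_y" (degrees; the focal length in pixels is half the picture's height over the tangent of half this angle, whatever the lens; pixels are square), "cx", "cy" (the principal point, pixels), "rvec" (rotation vector, rad) and "tvec" (3), from world to camera coordinates, as OpenCV has them. Camera axes: x right, y down, z forward; pixel columns grow to the right and rows downward; lengths in mm; the calibration is good to about 2 mm. A picture is of the moment at which its call begins. There is no depth.
- bot.hand_in(): hands the job in; it is judged then, once.
Trained networks look in the newest picture that a camera, given by its name, has taken for a name from the list of things; names that differ only in an ending like _2 or _b are one class to them, and where a whole thing is asked for, a point or a joint stands for the part that bears it (a point fixed in the world has none). Each returns a list of dicts, best first, with "conf" (0 to 1); they miss things now and then, are a little off and sometimes report something else, mostly with a low value. They report only what shows in the picture. A call takes as long as a camera call. They do not tell look-alikes from the thing itself.
- bot.find_in(camera, name): "uv" ([column, row] in pixels, amid what is visible of it).
- bot.tip_of(camera, name): "uv" ([column, row] in pixels: a listed point, or the origin of a listed thing).
The state is a dict: "time": time; "qpos": joint angles; "qd": joint speeds; "joint_efforts": joint torques, N m; "tool_pos": TCP position; "tcp_rot": TCP orientation; "wrist_force": force on the tool from outside, world axes, zero at the start; "wrist_torque": the same for the moment, N m; "finger_gap": finger opening in mm; "grasp_force": force on a finger pad.
Only numpy, scipy, OpenCV 4.12 (cv2) and the standard library are available. Lean on these libraries where they do the work, as an engineer would, in place of code of your own. Each camera call takes 0.05 s, during which the arm holds its last target. There are 200 camera calls.

### The job

Check the three dispensing cartridges in the rack by pressing each plunger slowly straight down: a good one slides evenly and is to be pushed fully home and left so in the rack, but one is clogged and its resistance climbs part-way. Press that one until you clearly feel about 8 N while it is still well short of home, then stop (never press any plunger harder than 15 N), lift that cartridge out by its barrel and stand it upright at the bottom of the well of the single reject block. Leave the beaker, dropper bottle and vial nearby where they stand.

Things in the scene. Friction and masses are not known exactly. Their poses are not given: they have to be found in the camera images.
- rack: Fixed aluminium block 64 x 200 x 45 mm (x, y, z) with a row of three round wells along its y axis, 65 mm apart, the middle one at its centre; each well 30 mm wide and 35 mm deep. Origin: centre of its underside, on the bench.
- cartridge_a: Round straight white plastic cartridge barrel, 28 mm in diameter and 80 mm high (grey cap at its top end), mass about 0.08 kg, loose, standing upright in one of the rack's wells; origin: centre of its underside, z up along its axis. Its underside stands 10 mm above the bench, so its top is 90 mm above the bench and the upper 45 mm stand free above the rack; that free part of the barrel is where to grip it. It may be gripped firmly.
- cartridge_b: Round straight white plastic cartridge barrel, 28 mm in diameter and 80 mm high (grey cap at its top end), mass about 0.08 kg, loose, standing upright in one of the rack's wells; origin: centre of its underside, z up along its axis. Its underside stands 10 mm above the bench, so its top is 90 mm above the bench and the upper 45 mm stand free above the rack; that free part of the barrel is where to grip it. It may be gripped firmly.
- cartridge_c: Round straight white plastic cartridge barrel, 28 mm in diameter and 80 mm high (grey cap at its top end), mass about 0.08 kg, loose, standing upright in one of the rack's wells; origin: centre of its underside, z up along its axis. Its underside stands 10 mm above the bench, so its top is 90 mm above the bench and the upper 45 mm stand free above the rack; that free part of the barrel is where to grip it. It may be gripped firmly.
- plunger_a: Grey plunger of cartridge_a: thumb disc 23 mm wide, 5 mm thick, on an 11 mm rod, sliding down the barrel's axis. Origin: centre of the disc's upper face; z up. Drawn out, the face is 38.5 mm above the barrel's top; it starts 0 to 6 mm further in. Sliding freely takes a steady 3 to 4 N. Press from above with closed fingers at about 20 mm/s; do not grip it (the squeeze counts as pressing).
- plunger_b: Grey plunger of cartridge_b: thumb disc 23 mm wide, 5 mm thick, on an 11 mm rod, sliding down the barrel's axis. Origin: centre of the disc's upper face; z up. Drawn out, the face is 38.5 mm above the barrel's top; it starts 0 to 6 mm further in. Sliding freely takes a steady 3 to 4 N. Press from above with closed fingers at about 20 mm/s; do not grip it (the squeeze counts as pressing).
- plunger_c: Grey plunger of cartridge_c: thumb disc 23 mm wide, 5 mm thick, on an 11 mm rod, sliding down the barrel's axis. Origin: centre of the disc's upper face; z up. Drawn out, the face is 38.5 mm above the barrel's top; it starts 0 to 6 mm further in. Sliding freely takes a steady 3 to 4 N. Press from above with closed fingers at about 20 mm/s; do not grip it (the squeeze counts as pressing).
- barrel_top_a (a point): Centre of the top of cartridge_a's barrel. Good: the plunger lands on a soft stop 28 mm in (2.5 N more per mm; face 8 to 11 mm above this point, stays there). Clogged (one of the three, not known which): trapped air pushes back from 10 mm in, 1 N more per mm: 8 N with the face about 23 mm above this point; let go, it backs out a few mm.
- barrel_top_b (a point): Centre of the top of cartridge_b's barrel. Good: the plunger lands on a soft stop 28 mm in (2.5 N more per mm; face 8 to 11 mm above this point, stays there). Clogged (one of the three, not known which): trapped air pushes back from 10 mm in, 1 N more per mm: 8 N with the face about 23 mm above this point; let go, it backs out a few mm.
- barrel_top_c (a point): Centre of the top of cartridge_c's barrel. Good: the plunger lands on a soft stop 28 mm in (2.5 N more per mm; face 8 to 11 mm above this point, stays there). Clogged (one of the three, not known which): trapped air pushes back from 10 mm in, 1 N more per mm: 8 N with the face about 23 mm above this point; let go, it backs out a few mm.
- reject_block: Fixed aluminium block 70 x 70 x 45 mm with a single round well in its middle, to the right of the rack, empty at the start. Origin: centre of its underside, on the bench.
- reject_block_hole0 (a point): Centre of the mouth of the reject block's well, at the block's top, 45 mm above the bench; the well is 32 mm wide, 35 mm deep, with a 3 mm chamfer. A cartridge seated in it has its underside 10 mm above the bench.
- beaker: Bystander: glass beaker 65 mm wide, 87 mm high, behind the rack. Origin: centre of its underside.
- dropper: Bystander: brown dropper bottle 34 mm wide, 97 mm high, behind and left of the rack. Origin: centre of its underside.
- vial: Bystander: capped glass vial 28 mm wide, 60 mm high, behind the rack. Origin: centre of its underside.
Things that resemble listed ones, but are neither listed nor needed, are in the scene too. What is shaped like the cartridge_a but pink or yellow is not meant. Leave any orange look-alike of the cartridge_b alone.

How it is judged:
By the outcome, as a careful person would: the job done as asked, in the order asked, and still so for the second after the job is handed in, with the robot touching nothing.
It also fails if it takes over 64 s, if anything falls off the work surface, if the arm or the gripper's body presses on something with over 40 N, if the wrist force passes 120 N, or if a joint passes its speed limit or range.

## Working session

There is one attempt and no reset: what is moved stays moved. The work goes in short steps, Python scripts to look and compute and a tool call to move; the robot and the scene stay as the last step left them, time stands still between calls to the robot, and variables do not carry over. Pictures are saved under pics/ and viewed, at most 10 in all, crops included, and the job is handed in when it is done.

Besides the shell and the picture viewer there is one more tool, called after "Emit:" as name(argument=value, ...), one argument or row to a line, values as JSON. drive_tool: Moves the arm, as the interface text tells. Its arguments: {"type":"object","properties":{"translation":{"type":"array"},"rot":{"type":"array"},"claw":{"type":"number"},"force":{"type":"number"}},"required":["translation","rot"]}

```bash
mkdir -p pics && cat > h.py <<'E'
import numpy as np, cv2
from rig import bot
def cam(n):
    im=bot.get_image(n); f=200/np.tan(np.radians(im["fov_y"])/2)
    R=cv2.Rodrigues(np.array(im["rvec"],float))[0]; return im,f,R,np.array(im["tvec"],float)
def ray(c,uv,z):
    im,f,R,t=c; d=R.T@np.array([(uv[0]-im["cx"])/f,(uv[1]-im["cy"])/f,1]); o=-R.T@t
    return o+d*(z-o[2])/d[2]
def proj(c,p):
    im,f,R,t=c; q=R@np.array(p,float)+t; return q[:2]/q[2]*f+[im["cx"],im["cy"]]
def save(c,n): cv2.imwrite(f"pics/{n}.png",c[0]["color"][:,:,::-1])
E
python3 - <<'E'
from h import *
Z={"barrel_top_a":90,"plunger_a":125,"cartridge_a":10,"reject_block_hole0":45,"rack":0,"reject_block":0}
ims=[]
for n in("scene","top"):
    c=cam(n);save(c,n+"0");print(n,c[0]["fov_y"],(-c[2].T@c[3]).round())
    for k,z in Z.items():
        for d in bot.tip_of(n,k): print(k,np.round(d["uv"]),round(d["conf"],2),ray(c,d["uv"],z).round())
print(bot.get_obs())
E
```

```text
scene 48.39417338186486 [111. 447. 885.]
barrel_top_a [408. 204.] 0.91 [ 400. -229.   90.]
barrel_top_a [337. 224.] 0.87 [497. -75.  90.]
barrel_top_a [357. 211.] 0.86 [ 484. -134.   90.]
barrel_top_a [313. 239.] 0.85 [514.  -7.  90.]
barrel_top_a [349. 175.] 0.85 [ 572. -222.   90.]
barrel_top_a [295. 210.] 0.81 [601. -48.  90.]
plunger_a [357. 202.] 0.61 [ 484. -132.  125.]
plunger_a [408. 194.] 0.54 [ 405. -226.  125.]
plunger_a [346. 164.] 0.53 [ 581. -219.  125.]
plunger_a [309. 230.] 0.52 [518.  -2. 125.]
plunger_a [334. 218.] 0.51 [497. -61. 125.]
plunger_a [294. 202.] 0.45 [598. -43. 125.]
plunger_a [319. 174.] 0.38 [ 610. -148.  125.]
cartridge_a [323. 205.] 0.9 [ 605. -157.   10.]
cartridge_a [296. 234.] 0.88 [597. -38.  10.]
cartridge_a [334. 247.] 0.73 [498. -66.  10.]
cartridge_a [345. 195.] 0.65 [ 582. -221.   10.]
cartridge_a [315. 258.] 0.62 [515. -13.  10.]
cartridge_a [355. 235.] 0.6 [ 481. -127.   10.]
cartridge_a [403. 224.] 0.56 [ 404. -230.   10.]
reject_block_hole0 [404. 174.] 0.64 [ 485. -355.   45.]
reject_block_hole0 [334. 215.] 0.56 [ 542. -121.   45.]
rack
[... 1500 characters left out ...]
e': 0.7, 'qpos': array([-1.23320505e+00,  2.16848490e-01,  1.61334390e+00, -2.23497030e-05,
        1.31130075e+00, -1.12212310e-01]), 'qd': array([-0.00060279,  0.00097852,  0.00032805, -0.00178077,  0.00119882,
       -0.00028992]), 'joint_efforts': array([-1.56579026e-04, -3.96741307e+01, -3.04159749e+01, -2.71391727e-04,
        7.35603462e-04,  5.74358097e-06]), 'tool_pos': array([ 271.76389217, -562.86844922,  239.3616012 ]), 'tcp_rot': array([ 9.74815372e-01,  2.23013426e-01, -5.13723887e-06,  5.06548946e-05]), 'wrist_force': array([-0.04698919,  0.00773498,  0.17398444]), 'wrist_torque': array([0.03701698, 0.00953984, 0.03917706]), 'grasp_force': 0.0, 'finger_gap': 85.42730716358217}
```

View pics/scene0.png

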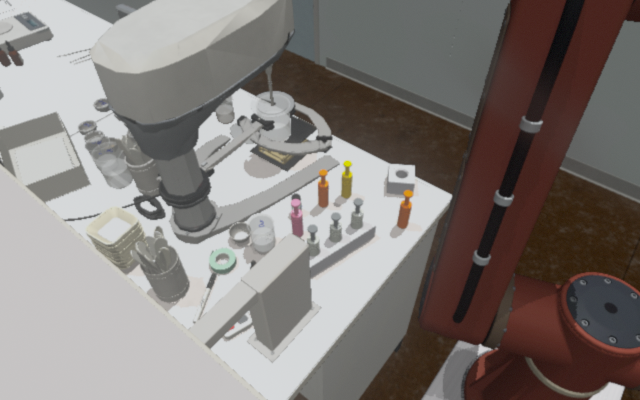

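View pics/top0.png

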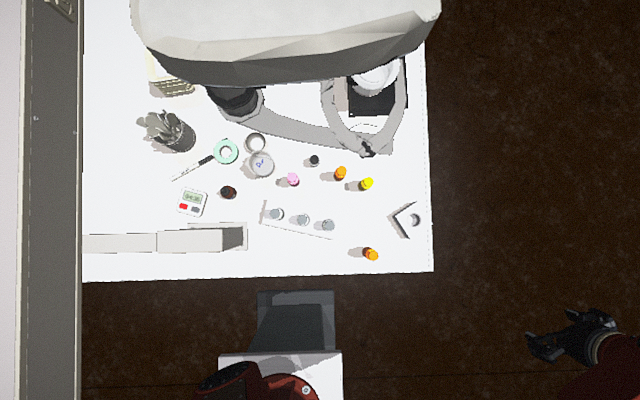

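The rack holds three white cartridges at about (514,-4), (496,-66) and (481,-131), roughly scene pixels (313,240), (335,222) and (357,210). The reject block is at about (488,-350), scene (402,175). The orange, yellow and pink ones are look-alikes. I'm moving above the rack for a close look.

Emit:
drive_tool(
  translation=[
    [0.893,-0.735,-0.133],
    [0.893,-0.735,-0.133],
    [0.893,-0.735,-0.133],
    [0.893,-0.735,-0.133],
  ],
  rot=[
    [0,0,0],
    [0,0,0],
    [0,0,0],
    [0,0,0],
  ],
  claw=0,
  force=40,
)

```text
time: 1.1
tool_pos: [345.7, -402.2, 259.8]
tcp_rot: [0.975, 0.224, 0.001, -0.0]
wrist_force: [-0.1, -0.0, -0.0]
finger_gap: 28.2
grasp_force: 0.0
```

Emit:
drive_tool(
  translation=[
    [0.893,-0.735,-0.133],
    [0.893,-0.735,-0.133],
    [0.893,-0.735,-0.133],
    [0.893,-0.735,-0.133],
  ],
  rot=[
    [0,0,0],
    [0,0,0],
    [0,0,0],
    [0,0,0],
  ],
)

```text
time: 1.5
tool_pos: [418.3, -244.7, 280.1]
tcp_rot: [0.975, 0.224, 0.001, 0.0]
wrist_force: [0.3, -0.4, 0.2]
finger_gap: -0.1
grasp_force: 0.0
```

Emit:
drive_tool(
  translation=[
    [0.893,-0.735,-0.133],
    [0.893,-0.735,-0.133],
    [0.893,-0.735,-0.133],
    [0.893,-0.735,-0.133],
    [0.893,-0.735,-0.133],
    [0.893,-0.735,-0.133],
    [0.893,-0.735,-0.133],
  ],
  rot=[
    [0,0,-0.555],
    [0,0,-0.555],
    [0,0,-0.555],
    [0,0,-0.555],
    [0,0,-0.555],
    [0,0,-0.555],
    [0,0,-0.555],
  ],
)

```text
time: 2.2
tool_pos: [490.0, -89.8, 299.3]
tcp_rot: [0.789, 0.614, 0.0, 0.0]
wrist_force: [0.1, -0.1, -0.3]
finger_gap: -0.5
grasp_force: 0.0
```

```bash
cat >> h.py <<'E'
from scipy.spatial.transform import Rotation as Ro
def go(p,yaw=None):
    "fractions from measured pose to world p (and tool-x heading yaw deg, tool down)"
    o=bot.get_obs(); R=Ro.from_quat(o["tcp_rot"]); T=R.as_matrix()
    s=T.T@(np.array(p)-o["tool_pos"])/150
    r=np.zeros(3)
    if yaw is not None:
        a=np.radians(yaw); D=np.array([[np.cos(a),np.sin(a),0],[np.sin(a),-np.cos(a),0],[0,0,-1]])
        r=Ro.from_matrix(T.T@D).as_rotvec()/(np.pi/2)
    return s.round(4),r.round(4)
def st():
    o=bot.get_obs(); T=Ro.from_quat(o["tcp_rot"]).as_matrix()
    print("t",round(o["time"],2),"p",o["tool_pos"].round(1),"yaw",np.degrees(np.arctan2(T[1,0],T[0,0])).round(2),"F",o["wrist_force"].round(2),"gap",round(o["finger_gap"],1),"q",o["qpos"].round(2))
E
python3 - <<'E'
from h import *
st(); c=cam("wrist"); save(c,"w1"); print((-c[2].T@c[3]).round(),c[0]["fov_y"])
for k,z in {"barrel_top_a":90,"plunger_a":125}.items():
    for d in bot.tip_of("wrist",k): print(k,np.round(d["uv"]),round(d["conf"],2),ray(c,d["uv"],z).round(1))
E
```

```text
t 2.2 p [490.  -89.8 299.3] yaw 75.77 F [ 0.06 -0.14 -0.35] gap -0.5 q [-0.32 -0.1   1.84 -0.    1.41 -0.07]
[510.  -9. 434.] 70.92383129903865
barrel_top_a [316. 209.] 0.95 [ 475.5 -133.9   90. ]
barrel_top_a [406. 248.] 0.88 [ 581.  -219.6   90. ]
barrel_top_a [393. 121.] 0.82 [591.  -48.5  90. ]
barrel_top_a [318. 159.] 0.73 [494.7 -70.7  90. ]
barrel_top_a [320. 100.] 0.64 [512.8  -5.5  90. ]
barrel_top_a [418. 204.] 0.58 [ 605.6 -160.5   90. ]
barrel_top_a [286. 279.] 0.55 [ 406.5 -226.9   90. ]
barrel_top_a [321. 217.] 0.33 [ 478.9 -147.2   90. ]
plunger_a [406. 117.] 0.94 [596.7 -44.6 125. ]
plunger_a [322. 102.] 0.89 [514.3  -7.5 125. ]
plunger_a [428. 216.] 0.71 [ 605.8 -163.1  125. ]
plunger_a [414. 264.] 0.65 [ 580.  -223.6  125. ]
plunger_a [320. 162.] 0.63 [497.  -68.5 125. ]
plunger_a [320. 219.] 0.51 [ 480.3 -134.6  125. ]
plunger_a [286. 294.] 0.45 [ 411.1 -227.6  125. ]
```

View pics/w1.png

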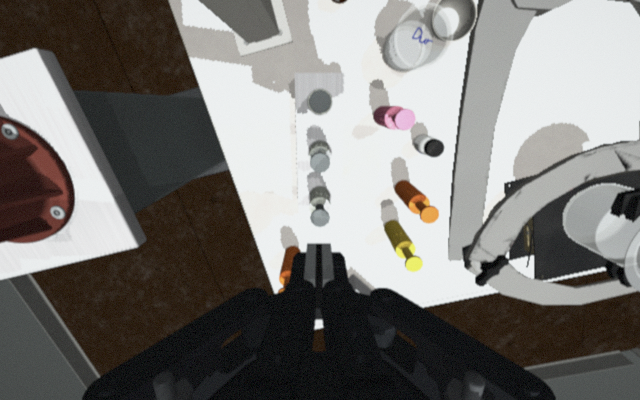

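Emit:
drive_tool(
  translation=[
    [-0.293,0.006,0.2],
    [-0.293,0.006,0.5],
    [-0.293,0.006,0.8],
    [-0.293,0.006,1.0],
    [-0.293,0.006,1.0],
    [-0.293,0.006,1.0],
  ],
  rot=[
    [0,0,0],
    [0,0,0],
    [0,0,0],
    [0,0,0],
    [0,0,0],
    [0,0,0],
  ],
)

```text
time: 2.95
tool_pos: [479.9, -133.4, 149.4]
tcp_rot: [0.79, 0.613, -0.0, -0.0]
wrist_force: [-0.6, 0.1, 0.4]
finger_gap: 0.0
grasp_force: 0.0
```

```bash
python3 - <<'E'
from h import *
st(); c=cam("wrist"); save(c,"w2"); print((-c[2].T@c[3]).round())
for k,z in {"barrel_top_a":90,"plunger_a":125}.items():
    for d in bot.tip_of("wrist",k): print(k,np.round(d["uv"]),round(d["conf"],2),ray(c,d["uv"],z).round(1))
E
```

```text
t 2.95 p [ 479.9 -133.4  149.4] yaw 75.64 F [-0.55  0.1   0.42] gap 0.0 q [-0.41  0.05  1.98  0.    1.11 -0.16]
[500. -53. 284.]
barrel_top_a [317.  21.] 0.86 [511.3  -6.9  90. ]
barrel_top_a [318. 130.] 0.84 [496.2 -68.7  90. ]
barrel_top_a [317. 222.] 0.84 [ 478.7 -133.1   90. ]
barrel_top_a [462.  58.] 0.81 [593.3 -48.4  90. ]
barrel_top_a [489. 216.] 0.74 [ 603.4 -159.9   90. ]
barrel_top_a [462. 285.] 0.6 [ 578.6 -216.4   90. ]
barrel_top_a [317. 136.] 0.36 [494.5 -72.4  90. ]
plunger_a [524. 237.] 0.94 [ 605.5 -160.9  125. ]
plunger_a [319. 243.] 0.93 [ 480.  -132.8  125. ]
plunger_a [496.  41.] 0.85 [593.9 -45.9 125. ]
plunger_a [485. 320.] 0.7 [ 577.8 -219.5  125. ]
plunger_a [318. 135.] 0.6 [496.  -68.4 125. ]
```

View pics/w2.png

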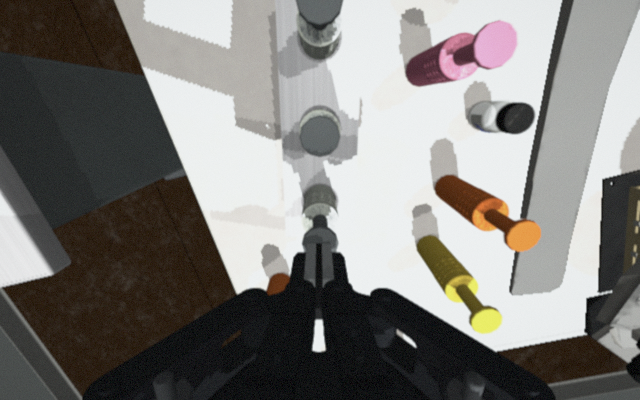

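The shut fingertips (320,225) are right over the right-hand disc (319,240). Pressing it to just past the 10 mm mark.

Emit:
drive_tool(
  translation=[
    [0,0,0.067],
    [0,0,0.08],
    [0,0,0.093],
    [0,0,0.107],
    [0,0,0.12],
    [0,0,0.133],
    [0,0,0.147],
    [0,0,0.16],
    [0,0,0.173],
  ],
  rot=[
    [0,0,0],
    [0,0,0],
    [0,0,0],
    [0,0,0],
    [0,0,0],
    [0,0,0],
    [0,0,0],
    [0,0,0],
    [0,0,0],
  ],
)

```text
time: 4.0
tool_pos: [479.9, -133.1, 123.1]
tcp_rot: [0.79, 0.614, 0.0, 0.0]
wrist_force: [-0.9, 0.5, 3.2]
finger_gap: -0.1
grasp_force: 1.5
```

Emit:
drive_tool(
  translation=[
    [0,0,0.0133],
    [0,0,0.0267],
  ],
  rot=[
    [0,0,0],
    [0,0,0],
  ],
)

```text
time: 4.2
tool_pos: [479.9, -133.1, 119.1]
tcp_rot: [0.79, 0.614, 0.0, 0.0]
wrist_force: [-0.0, -0.2, 3.5]
finger_gap: -0.5
grasp_force: 1.5
```

Emit:
drive_tool(
  translation=[
    [0,0,0.0133],
    [0,0,0.0267],
    [0,0,0.04],
    [0,0,0.0533],
    [0,0,0.0667],
    [0,0,0.0767],
    [0,0,0.0767],
  ],
  rot=[
    [0,0,0],
    [0,0,0],
    [0,0,0],
    [0,0,0],
    [0,0,0],
    [0,0,0],
    [0,0,0],
  ],
)

```text
time: 4.9
tool_pos: [479.8, -133.0, 107.5]
tcp_rot: [0.79, 0.614, -0.0, -0.0]
wrist_force: [0.2, 0.2, 2.3]
finger_gap: 0.3
grasp_force: 1.1
```

Emit:
drive_tool(
  translation=[
    [0,0,0.008],
    [0,0,0.012],
  ],
  rot=[
    [0,0,0],
    [0,0,0],
  ],
)

```text
time: 5.1
tool_pos: [480.4, -133.3, 106.7]
tcp_rot: [0.789, 0.614, 0.0, 0.0]
wrist_force: [-0.5, 0.5, 7.1]
finger_gap: 0.1
grasp_force: 3.7
```

Good: it slid evenly and met its stop at 7 N. Next, the middle one.

Emit:
drive_tool(
  translation=[
    [0,0,-0.22],
    [0,0,-0.3],
    [0.2,0,-0.3],
    [0.437,0,-0.3],
    [0.437,0,-0.3],
    [0.437,0,-0.22],
    [0.437,0,-0.22],
  ],
  rot=[
    [0,0,0],
    [0,0,0],
    [0,0,0],
    [0,0,0],
    [0,0,0],
    [0,0,0],
    [0,0,0],
  ],
)

```text
time: 5.8
tool_pos: [494.2, -69.6, 136.4]
tcp_rot: [0.79, 0.614, -0.001, -0.002]
wrist_force: [-0.8, 0.2, -0.2]
finger_gap: -0.0
grasp_force: 0.0
```

Emit:
drive_tool(
  translation=[
    [0,0,0.0133],
    [0,0,0.0267],
    [0,0,0.04],
    [0,0,0.0533],
    [0,0,0.0667],
    [0,0,0.08],
    [0,0,0.0933],
    [0,0,0.1067],
  ],
  rot=[
    [0,0,0],
    [0,0,0],
    [0,0,0],
    [0,0,0],
    [0,0,0],
    [0,0,0],
    [0,0,0],
    [0,0,0],
  ],
)

```text
time: 6.6
tool_pos: [496.6, -69.8, 123.5]
tcp_rot: [0.789, 0.614, 0.0, 0.001]
wrist_force: [-0.5, -0.7, 6.2]
finger_gap: -0.3
grasp_force: 2.9
```

Emit:
drive_tool(
  translation=[
    [0,0,0.009],
    [0,0,0.0153],
  ],
  rot=[
    [0,0,0],
    [0,0,0],
  ],
)

```text
time: 6.8
tool_pos: [497.0, -69.9, 121.6]
tcp_rot: [0.789, 0.614, 0.001, 0.001]
wrist_force: [-0.4, -0.3, 7.8]
finger_gap: 0.2
grasp_force: 3.8
```

Emit:
drive_tool(
  translation=[
    [0,0,0.004],
    [0,0,0.004],
  ],
  rot=[
    [0,0,0],
    [0,0,0],
  ],
)

```text
time: 7.0
tool_pos: [497.1, -69.9, 121.2]
tcp_rot: [0.789, 0.614, 0.001, 0.001]
wrist_force: [-1.6, -1.9, 7.8]
finger_gap: -0.1
grasp_force: 3.5
```

The middle one climbs with depth (6.2 to 7.8 N at 15 mm in), so it is the clogged one. I'm stopping there and pushing the left one home.

Emit:
drive_tool(
  translation=[
    [0,0,-0.15],
    [0,0,-0.2],
    [0.2,0,-0.2],
    [0.433,0,-0.2],
    [0.433,0,-0.2],
    [0.433,0,-0.12],
    [0.433,0,-0.12],
  ],
  rot=[
    [0,0,0],
    [0,0,0],
    [0,0,0],
    [0,0,0],
    [0,0,0],
    [0,0,0],
    [0,0,0],
  ],
)

```text
time: 7.7
tool_pos: [510.4, -6.9, 135.8]
tcp_rot: [0.79, 0.614, -0.001, -0.001]
wrist_force: [-0.1, 0.1, -0.1]
finger_gap: 0.4
grasp_force: 0.0
```

Emit:
drive_tool(
  translation=[
    [0,0,0.0133],
    [0,0,0.0267],
    [0,0,0.04],
    [0,0,0.0533],
    [0,0,0.0667],
    [0,0,0.08],
    [0,0,0.0933],
    [0,0,0.1067],
  ],
  rot=[
    [0,0,0],
    [0,0,0],
    [0,0,0],
    [0,0,0],
    [0,0,0],
    [0,0,0],
    [0,0,0],
    [0,0,0],
  ],
)

```text
time: 8.5
tool_pos: [512.0, -6.6, 121.8]
tcp_rot: [0.789, 0.614, -0.0, 0.0]
wrist_force: [-0.2, -0.8, 2.8]
finger_gap: -0.2
grasp_force: 1.5
```

Good one (2.8 N at nearly 15 mm in). Pushing it home.

Emit:
drive_tool(
  translation=[
    [0,0,0.0133],
    [0,0,0.0267],
    [0,0,0.04],
    [0,0,0.0533],
    [0,0,0.0667],
    [0,0,0.08],
    [0,0,0.0933],
    [0,0,0.0933],
  ],
  rot=[
    [0,0,0],
    [0,0,0],
    [0,0,0],
    [0,0,0],
    [0,0,0],
    [0,0,0],
    [0,0,0],
    [0,0,0],
  ],
)

```text
time: 9.3
tool_pos: [511.9, -6.6, 107.7]
tcp_rot: [0.789, 0.614, -0.0, -0.0]
wrist_force: [-0.8, -1.5, 1.8]
finger_gap: -0.1
grasp_force: 1.0
```

Emit:
drive_tool(
  translation=[
    [0,0,0.008],
    [0,0,0.0133],
  ],
  rot=[
    [0,0,0],
    [0,0,0],
  ],
)

```text
time: 9.5
tool_pos: [512.2, -6.8, 106.7]
tcp_rot: [0.789, 0.614, -0.0, 0.0]
wrist_force: [-3.0, -1.7, 9.0]
finger_gap: 0.2
grasp_force: 4.0
```

Emit:
drive_tool(
  translation=[
    [0,0,-0.2],
    [0,0,-0.39],
    [-0.2,0,-0.39],
    [-0.434,0,-0.39],
    [-0.434,0,-0.39],
    [-0.434,0,-0.39],
    [-0.434,0,-0.39],
  ],
  rot=[
    [0,0,0],
    [0,0,0],
    [0,0,0],
    [0,0,0],
    [0,0,0],
    [0,0,0],
    [0,0,0],
  ],
  claw=0.65,
)

```text
time: 10.2
tool_pos: [495.9, -68.9, 163.9]
tcp_rot: [0.789, 0.614, 0.0, -0.001]
wrist_force: [-0.2, 0.3, 0.2]
finger_gap: 55.7
grasp_force: 0.0
```

```bash
python3 - <<'E'
from h import *
st(); c=cam("wrist"); save(c,"w3")
for k,z in {"barrel_top_a":90,"plunger_a":115}.items():
    for d in bot.tip_of("wrist",k)[:6]: print(k,np.round(d["uv"]),round(d["conf"],2),ray(c,d["uv"],z).round(1))
print(go((496.3,-69.8,61),75.3))
E
```

```text
t 10.2 p [495.9 -68.9 163.9] yaw 75.73 F [-0.22  0.32  0.2 ] gap 55.7 q [-0.28  0.03  1.97  0.    1.14 -0.03]
barrel_top_a [464. 278.] 0.88 [ 603.1 -156.9   90. ]
barrel_top_a [320. 132.] 0.87 [512.3  -7.1  90. ]
barrel_top_a [316. 215.] 0.8 [493.4 -68.5  90. ]
barrel_top_a [319. 285.] 0.78 [ 480.1 -133.5   90. ]
barrel_top_a [434. 154.] 0.67 [590.6 -43.3  90. ]
plunger_a [318. 293.] 0.95 [ 481.9 -122.3  115. ]
plunger_a [317. 227.] 0.78 [494.5 -68.3 115. ]
plunger_a [460. 163.] 0.77 [597.8 -47.  115. ]
plunger_a [489. 304.] 0.58 [ 609.6 -166.2  115. ]
(array([-0.0065,  0.0035,  0.6878]), array([-0.0003, -0.0002,  0.0055]))
```

View pics/w3.png

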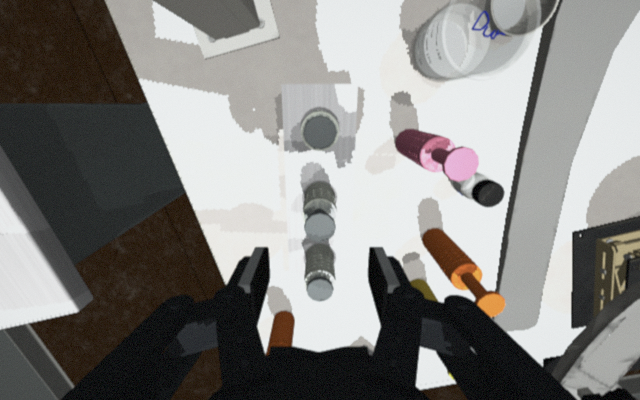

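The middle plunger (319,227) is centred between the open fingers (268 and 370). Descending and gripping the barrel.

Emit:
drive_tool(
  translation=[
    [-0.005,0.003,0.2],
    [-0.005,0.003,0.4],
    [-0.005,0.003,0.55],
    [-0.005,0.003,0.65],
    [-0.005,0.003,0.688],
    [-0.005,0.003,0.688],
    [-0.005,0.003,0.688],
  ],
  rot=[
    [0,0,0],
    [0,0,0],
    [0,0,0],
    [0,0,0],
    [0,0,0],
    [0,0,0],
    [0,0,0],
  ],
)

```text
time: 11.05
tool_pos: [497.1, -70.5, 62.0]
tcp_rot: [0.789, 0.614, 0.0, 0.001]
wrist_force: [-0.2, -0.4, 1.1]
finger_gap: 55.6
grasp_force: 0.0
```

Emit:
drive_tool(
  translation=[
    [0,0,0],
    [0,0,0],
    [0,0,0],
    [0,0,0],
    [0,0,0],
    [0,0,0],
  ],
  rot=[
    [0,0,0],
    [0,0,0],
    [0,0,0],
    [0,0,0],
    [0,0,0],
    [0,0,0],
  ],
  claw=0,
  force=50,
)

```text
time: 11.65
tool_pos: [497.0, -70.7, 62.5]
tcp_rot: [0.79, 0.614, 0.0, 0.001]
wrist_force: [-1.9, 0.9, 6.7]
finger_gap: 26.6
grasp_force: 48.9
```

Emit:
drive_tool(
  translation=[
    [0,0,-0.05],
    [0,0,-0.12],
    [0,0,-0.25],
    [0,0,-0.45],
    [0,0,-0.65],
    [0,0,-0.8],
    [0,0,-0.8],
  ],
  rot=[
    [0,0,0],
    [0,0,0],
    [0,0,0],
    [0,0,0],
    [0,0,0],
    [0,0,0],
    [0,0,0],
  ],
)

```text
time: 12.35
tool_pos: [498.9, -71.3, 185.8]
tcp_rot: [0.789, 0.614, 0.002, 0.003]
wrist_force: [0.8, -0.4, -1.7]
finger_gap: 26.8
grasp_force: 50.4
```

Emit:
drive_tool(
  translation=[
    [-0.2,0.043,0],
    [-0.4,0.087,0],
    [-0.6,0.13,0],
    [-0.782,0.17,0],
  ],
  rot=[
    [0,0,0],
    [0,0,0],
    [0,0,0],
    [0,0,0],
  ],
)

```text
time: 12.75
tool_pos: [490.6, -191.1, 179.5]
tcp_rot: [0.79, 0.614, -0.001, -0.001]
wrist_force: [1.1, -0.4, -1.7]
finger_gap: 26.8
grasp_force: 50.3
```

Emit:
drive_tool(
  translation=[
    [-0.2,0.043,0],
    [-0.4,0.087,0],
    [-0.6,0.13,0],
    [-0.782,0.17,0],
  ],
  rot=[
    [0,0,0],
    [0,0,0],
    [0,0,0],
    [0,0,0],
  ],
)

```text
time: 13.15
tool_pos: [486.5, -311.1, 179.2]
tcp_rot: [0.79, 0.614, -0.0, -0.002]
wrist_force: [0.1, -0.1, -0.9]
finger_gap: 26.8
grasp_force: 50.3
```

Emit:
drive_tool(
  translation=[
    [-0.2,0.043,0],
    [-0.4,0.087,0],
    [-0.6,0.13,0],
    [-0.782,0.17,0],
    [-0.782,0.17,0],
    [-0.782,0.17,0],
  ],
  rot=[
    [0,0,0],
    [0,0,0],
    [0,0,0],
    [0,0,0],
    [0,0,0],
    [0,0,0],
  ],
)

```text
time: 13.75
tool_pos: [482.5, -429.8, 179.2]
tcp_rot: [0.79, 0.613, 0.0, -0.002]
wrist_force: [-0.4, 0.1, -2.6]
finger_gap: 26.9
grasp_force: 50.3
```

```bash
python3 - <<'E'
from h import *
st(); c=cam("wrist"); save(c,"w4")
for d in bot.tip_of("wrist","reject_block_hole0"): print(np.round(d["uv"],1),round(d["conf"],2),ray(c,d["uv"],45).round(1))
for d in bot.tip_of("wrist","reject_block")[:3]: print(np.round(d["uv"],1),round(d["conf"],2),ray(c,d["uv"],0).round(1))
E
```

```text
t 13.75 p [ 482.5 -429.8  179.2] yaw 75.65 F [-0.43  0.13 -2.61] gap 26.9 q [-0.84  0.32  1.61  0.    1.22 -0.59]
[300.5 111.2] 0.71 [ 485.4 -350.5   45. ]
[304.6 106.8] 0.7 [ 487.8 -347.5    0. ]
```

View pics/w4.png

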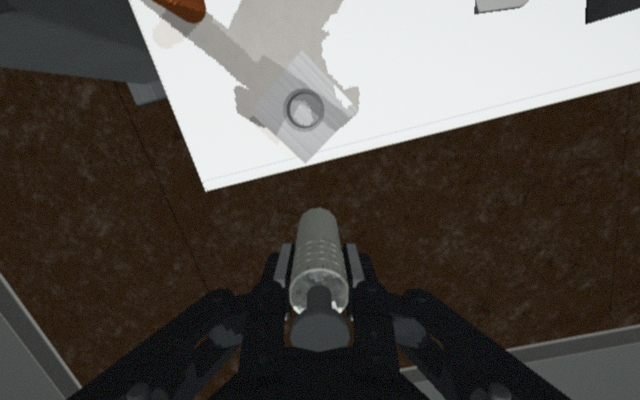

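The block's well shows at about (304,109), and the held cartridge is upright at (318,210–345). I'll measure the rim more exactly.

```bash
python3 - <<'E'
from h import *
im=cv2.imread("pics/w4.png",0)
x0,y0=275,80; p=cv2.resize(im[y0:140,x0:335],None,fx=8,fy=8,interpolation=cv2.INTER_CUBIC)
cv2.imwrite("pics/w4c.png",p)
h=cv2.HoughCircles(cv2.GaussianBlur(p,(0,0),4),cv2.HOUGH_GRADIENT,1,20,param1=60,param2=25,minRadius=80,maxRadius=200)
c=cam("wrist")
for u,v,r in h[0][:4]:
    uv=(x0+u/8-.4,y0+v/8-.4); P=ray(c,uv,45); print(np.round(uv,1),r/8,P.round(1),"rad mm",np.linalg.norm(ray(c,(uv[0]+r/8,uv[1]),45)-P).round(1))
t=cam("top"); save(t,"top1")
for n,cc in(("top",t),("scene",cam("scene"))):
    for d in bot.tip_of(n,"reject_block_hole0")[:1]: print(n,ray(cc,d["uv"],45).round(1))
E
```

```text
Traceback (most recent call last):
TypeError: 'NoneType' object is not subscriptable
```

View pics/w4c.png

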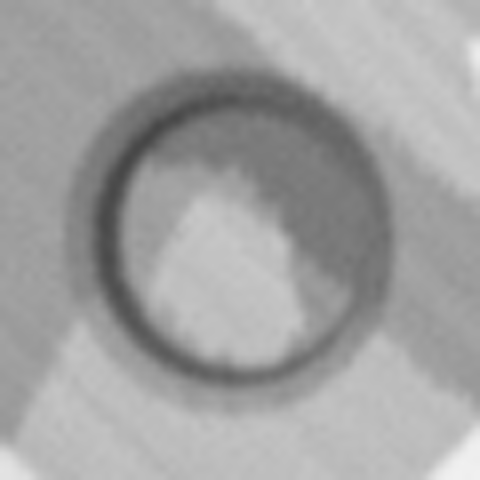

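The chamfer's outer rim is centred in the crop at (230,240), i.e. (303.3,109.6), and 41 px across.

```bash
python3 - <<'E'
from h import *
c=cam("wrist");P=ray(c,(303.3,109.6),45);print(P.round(1),np.linalg.norm(ray(c,(303.3+20.6,109.6),45)-P).round(1))
o=bot.get_obs();p=o["tool_pos"];st()
print([proj(c,(p[0],p[1],p[2]+d)).round(1) for d in(-52,28,51)])
for k in("barrel_top_a","plunger_a","cartridge_a"):
    print(k,[(np.round(d["uv"],1),round(d["conf"],2)) for d in bot.tip_of("wrist",k)[:2]])
print(go((P[0],P[1],p[2])))
E
```

```text
[ 489.1 -349.1   45. ] 18.9
t 14.0 p [ 483.7 -429.1  180.9] yaw 75.79 F [ 0.81  0.4  -1.47] gap 26.6 q [-0.83  0.31  1.61  0.    1.22 -0.59]
[array([319. , 226.2]), array([319. , 298.6]), array([319.1, 338.7])]
barrel_top_a [(array([319.1, 293.2]), 0.76), (array([303.4, 107.8]), 0.68)]
plunger_a [(array([319.1, 336.6]), 0.69)]
cartridge_a [(array([318., 225.]), 0.8)]
(array([ 0.5297, -0.0977,  0.0036]), array([0., 0., 0.]))
```

Emit:
drive_tool(
  translation=[
    [0.2,-0.037,0],
    [0.4,-0.073,0],
    [0.53,-0.098,0],
    [0.53,-0.098,0.1],
    [0.53,-0.098,0.25],
    [0.53,-0.098,0.38],
    [0.53,-0.098,0.4],
    [0.53,-0.098,0.4],
    [0.53,-0.098,0.4],
  ],
  rot=[
    [0,0,0],
    [0,0,0],
    [0,0,0],
    [0,0,0],
    [0,0,0],
    [0,0,0],
    [0,0,0],
    [0,0,0],
    [0,0,0],
  ],
)

```text
time: 15.05
tool_pos: [489.5, -350.7, 122.2]
tcp_rot: [0.79, 0.614, 0.0, 0.001]
wrist_force: [-0.0, 0.0, -1.4]
finger_gap: 26.6
grasp_force: 50.3
```

```bash
python3 - <<'E'
from h import *
st(); c=cam("wrist"); save(c,"w5"); st()
p=bot.get_obs()["tool_pos"];print(proj(c,(p[0],p[1],p[2]-52)).round(1),proj(c,(489.1,-349.1,45)).round(1))
E
```

```text
t 15.05 p [ 489.5 -350.7  122.2] yaw 75.71 F [-0.04  0.02 -1.45] gap 26.6 q [-0.74  0.29  1.76 -0.    1.09 -0.49]
t 15.1 p [ 489.7 -350.8  122.6] yaw 75.71 F [ 1.27 -0.14 -1.39] gap 26.8 q [-0.74  0.29  1.76 -0.    1.09 -0.49]
[318.8 226. ] [317.5 211.2]
```

View pics/w5.png

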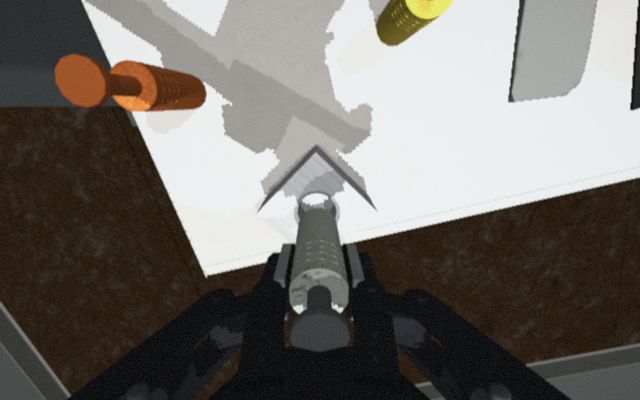

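The rim is centred at about column 317.5 and the cartridge at 318.8, so they line up. Inserting.

Emit:
drive_tool(
  translation=[
    [0.01,-0.001,0.05],
    [0.01,-0.001,0.1],
    [0.01,-0.001,0.15],
    [0.01,-0.001,0.18],
    [0.01,-0.001,0.21],
    [0.01,-0.001,0.24],
  ],
  rot=[
    [0,0,0],
    [0,0,0],
    [0,0,0],
    [0,0,0],
    [0,0,0],
    [0,0,0],
  ],
)

```text
time: 15.7
tool_pos: [489.6, -350.6, 90.6]
tcp_rot: [0.789, 0.614, -0.002, 0.001]
wrist_force: [-11.7, 2.4, 35.5]
finger_gap: 26.4
grasp_force: 56.4
```

Contact on the +x side (force pushes toward −x). I'll ease up and shift about 2 mm that way.

Emit:
drive_tool(
  translation=[
    [0,0,-0.04],
    [0,0,-0.09],
    [0,-0.014,-0.09],
    [0,-0.014,-0.09],
  ],
  rot=[
    [0,0,0],
    [0,0,0],
    [0,0,0],
    [0,0,0],
  ],
)

```text
time: 16.1
tool_pos: [486.7, -347.1, 98.3]
tcp_rot: [0.79, 0.614, 0.0, -0.001]
wrist_force: [-0.2, 0.3, -1.3]
finger_gap: 26.9
grasp_force: 51.8
```

```bash
python3 - <<'E'
from h import *
st(); c=cam("wrist"); save(c,"w6"); st()
p=bot.get_obs()["tool_pos"];print(proj(c,(p[0],p[1],p[2]-52)).round(1),proj(c,(489.1,-349.1,45)).round(1))
for k in("barrel_top_a","plunger_a","cartridge_a","reject_block_hole0"):
    print(k,[(np.round(d["uv"],1),round(d["conf"],2)) for d in bot.tip_of("wrist",k)[:2]])
i=c[0]["color"][170:370,240:400,::-1];cv2.imwrite("pics/w6c.png",cv2.resize(i,None,fx=3,fy=3,interpolation=cv2.INTER_CUBIC))
E
```

```text
t 16.1 p [ 486.7 -347.1   98.3] yaw 75.71 F [-0.24  0.31 -1.32] gap 26.9 q [-0.74  0.32  1.78  0.    1.05 -0.49]
t 16.15 p [ 486.6 -347.    98. ] yaw 75.72 F [-0.12 -0.25 -1.06] gap 27.0 q [-0.74  0.32  1.78  0.    1.05 -0.49]
[318.5 225.5] [322.5 226.8]
barrel_top_a [(array([110.8,  88.1]), 0.92), (array([316.7, 295.6]), 0.82)]
plunger_a [(array([320.2, 341.2]), 0.79), (array([39.7, 86.1]), 0.79)]
cartridge_a [(array([318.6, 224.3]), 0.96), (array([184.2,  91.3]), 0.61)]
reject_block_hole0 []
```

View pics/w6c.png

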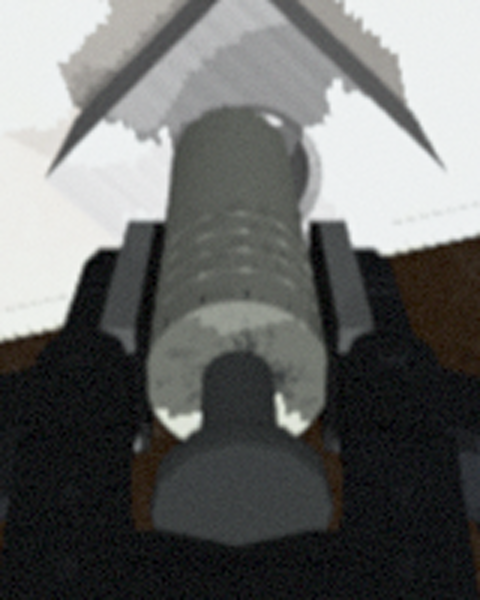

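The cartridge now sits centrally over the rim: rim's right edge at column 345 (centre about 318–319), cartridge at 318.5. Lowering gently.

Emit:
drive_tool(
  translation=[
    [0,0.002,0.02],
    [0,0.002,0.04],
    [0,0.002,0.06],
    [0,0.002,0.075],
  ],
  rot=[
    [0,0,0],
    [0,0,0],
    [0,0,0],
    [0,0,0],
  ],
)

```text
time: 16.75
tool_pos: [488.6, -351.1, 94.8]
tcp_rot: [0.789, 0.614, -0.002, 0.002]
wrist_force: [-8.7, 0.7, 29.6]
finger_gap: 27.3
grasp_force: 57.3
```

Still catching the rim. I'll back off and fit the rim circle numerically in the saved pictures plus a fresh one.

Emit:
drive_tool(
  translation=[
    [0,0,-0.06],
    [0,0,-0.14],
    [0,0,-0.16],
    [0,0,-0.16],
    [0,0,-0.16],
  ],
  rot=[
    [0,0,0],
    [0,0,0],
    [0,0,0],
    [0,0,0],
    [0,0,0],
  ],
)

```text
time: 17.25
tool_pos: [487.1, -347.3, 110.7]
tcp_rot: [0.789, 0.614, -0.0, -0.001]
wrist_force: [-0.5, -0.5, -1.5]
finger_gap: 27.1
grasp_force: 52.7
```

```bash
cat > fit.py <<'E'
from h import *
def toolcam(c):
    "camera in tool frame (right now)"
    o=bot.get_obs();T=Ro.from_quat(o["tcp_rot"]).as_matrix();return c[2]@T, c[2]@o["tool_pos"]+c[3]
def camat(c,tc,p,yaw):
    a=np.radians(yaw);D=np.array([[np.cos(a),np.sin(a),0],[np.sin(a),-np.cos(a),0],[0,0,-1]])
    R=tc[0]@D.T; return (c[0],c[1],R,tc[1]-R@np.array(p))
def fit(c,img,c0,lowcut=None):
    g=cv2.GaussianBlur(img,(0,0),0.8).astype(np.float32); best=[]
    a=np.linspace(0,2*np.pi,120,endpoint=False)
    def samp(x,y,r):
        q=np.array([proj(c,(x+r*np.cos(t),y+r*np.sin(t),45)) for t in a],np.float32)
        return cv2.remap(g,q[:,0],q[:,1],cv2.INTER_LINEAR)[:,0],q
    for x in np.arange(c0[0]-6,c0[0]+6.1,.75):
        for y in np.arange(c0[1]-6,c0[1]+6.1,.75):
            o,q=samp(x,y,20.);i,_=samp(x,y,17.8)
            m=np.ones(120,bool) if lowcut is None else lowcut(q)
            best.append((np.median((o-i)[m]),m.sum(),x,y))
    best.sort(reverse=True); return best[:5]
E
python3 - <<'E'
from fit import *
st(); c=cam("wrist"); save(c,"w7"); tc=toolcam(c); st()
p=bot.get_obs()["tool_pos"]
vis=lambda q:((abs(q[:,0]-318.5)>26)&(q[:,1]<236))|(q[:,1]<203)
for n,pp,m in(("w4",(482.5,-429.8,179.2),None),("w5",(489.6,-350.75,122.4),vis),("w6",(486.65,-347.05,98.1),vis),("w7",p,vis)):
    print(n,np.round(pp,1),np.round(fit(camat(c,tc,pp,75.7),cv2.imread(f"pics/{n}.png",0),(488,-349.5),m),1).tolist())
for k in("barrel_top_a","plunger_a","cartridge_a"): print(k,[(np.round(d["uv"],1),round(d["conf"],2)) for d in bot.tip_of("wrist",k)[:3]])
print([proj(c,(p[0],p[1],p[2]+d)).round(1) for d in(-52,28,55)])
E
```

```text
t 17.25 p [ 487.1 -347.3  110.7] yaw 75.73 F [-0.5  -0.49 -1.5 ] gap 27.1 q [-0.74  0.3   1.77  0.    1.07 -0.49]
t 17.3 p [ 486.9 -347.2  110.5] yaw 75.73 F [ 0.23  0.25 -0.88] gap 27.2 q [-0.74  0.3   1.77  0.    1.07 -0.49]
w4 [ 482.5 -429.8  179.2] [[28.8, 120.0, 488.0, -351.0], [28.6, 120.0, 488.8, -350.2], [27.6, 120.0, 488.8, -351.0], [27.0, 120.0, 491.0, -351.8], [26.8, 120.0, 488.0, -350.2]]
w5 [ 489.6 -350.8  122.4] [[27.1, 56.0, 487.2, -351.0], [26.1, 54.0, 488.0, -350.2], [25.2, 57.0, 488.0, -349.5], [23.3, 57.0, 487.2, -350.2], [20.5, 60.0, 488.0, -348.8]]
w6 [ 486.6 -347.    98.1] [[49.7, 10.0, 485.8, -355.5], [48.0, 15.0, 487.2, -351.8], [47.7, 14.0, 487.2, -352.5], [46.9, 14.0, 485.8, -354.0], [46.5, 17.0, 488.0, -351.0]]
w7 [ 486.9 -347.2  110.5] [[35.5, 44.0, 488.0, -349.5], [32.5, 48.0, 488.8, -349.5], [28.6, 46.0, 488.8, -350.2], [26.6, 42.0, 488.0, -350.2], [25.9, 48.0, 488.8, -348.8]]
barrel_top_a [(array([318.6, 298. ]), 0.82)]
plunger_a [(array([66.6, 88. ]), 0.95), (array([322.3, 348.8]), 0.63)]
cartridge_a [(array([320.3, 219.6]), 0.89), (array([400.3,  31.6]), 0.84), (array([188.2,  92.9]), 0.6)]
[array([318.5, 225.6]), array([318.3, 297.4]), array([318.1, 345.7])]
  return _methods._mean(a, axis=axis, dtype=dtype,
  ret = ret.dtype.type(ret / rcount)
```

```bash
python3 - <<'E'
import cv2,numpy as np
a=[cv2.resize(cv2.imread(f"pics/{n}.png")[180:370,255:385],None,fx=3,fy=3,interpolation=cv2.INTER_CUBIC) for n in("w4","w7")]
cv2.imwrite("pics/m.png",np.hstack(a))
E
```

```text
(no output)
```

View pics/m.png

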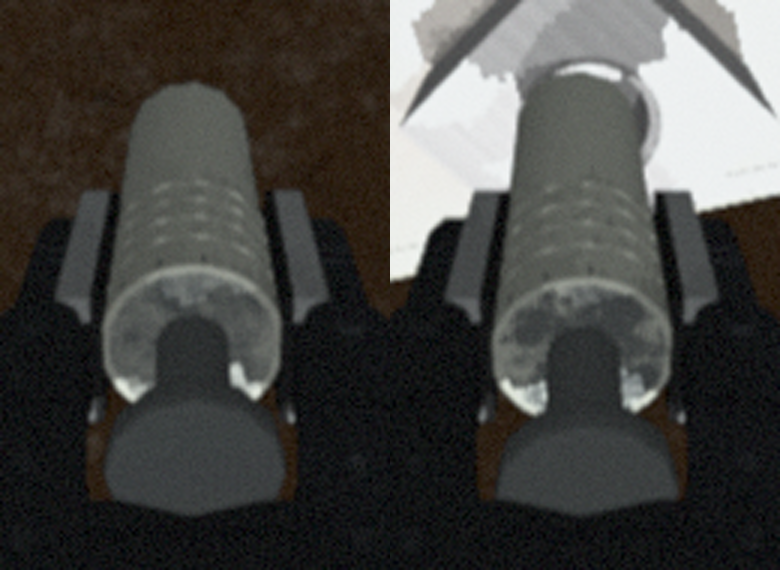

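The montage shows the cartridge has pitched about the closing axis. Compared with before, the far bottom edge is up 4 px and the barrel top is down 4 px. I'll solve for the tilt and slip.

```bash
python3 - <<'E'
from fit import *
from scipy.optimize import least_squares
c=cam("wrist");tc=toolcam(c);p=bot.get_obs()["tool_pos"];f=c[1]
T=Ro.from_quat(bot.get_obs()["tcp_rot"]).as_matrix()
def pt(x,h,th,s):  # tool frame: height h above underside, local x offset; grasp at tool z=-11
    # untilted: tool z of underside=+52
    v=Ro.from_rotvec([0,th,0]).apply([x,0,52-h-s+11]); v=v+[0,0,-11]
    return proj(c,p+T@v)
ref=[(14,0),(14,80),(0,80)]
a=[pt(x,h,0,0)[1] for x,h in ref]; print(np.round(a,1),"seen w4",180+82/3,180+267/3)
r=least_squares(lambda q:[pt(14,0,*q)[1]-a[0]+4,pt(14,80,*q)[1]-a[1]-4.3],[0,0]); th,s=r.x
print("tilt deg",np.degrees(th),"slip up",s)
print("bottom centre shift in tool x mm",63*np.sin(th), go((488.1,-350.3,p[2])),p)
E
```

```text
[207.8 271.6 298.3] seen w4 207.33333333333334 269.0
tilt deg 3.381400056061498 slip up 0.8571945129638419
bottom centre shift in tool x mm 3.7158856307601758 (array([-0.0164,  0.011 , -0.    ]), array([0., 0., 0.])) [ 487.11416907 -347.50523054  110.8113344 ]
```

Tilt is 3.4° with 0.9 mm slip. I'll counter-rotate the tool, centre over the well at (488.1,-350.3) and lower a little.

Emit:
drive_tool(
  translation=[
    [-0.021,0.011,0],
    [-0.021,0.011,0],
    [-0.021,0.011,0],
    [-0.021,0.011,0.04],
    [-0.021,0.011,0.07],
    [-0.021,0.011,0.09],
    [-0.021,0.011,0.105],
    [-0.021,0.011,0.12],
  ],
  rot=[
    [0,-0.0376,0],
    [0,-0.0376,0],
    [0,-0.0376,0],
    [0,-0.0376,0],
    [0,-0.0376,0],
    [0,-0.0376,0],
    [0,-0.0376,0],
    [0,-0.0376,0],
  ],
)

```text
time: 18.3
tool_pos: [488.1, -351.3, 93.1]
tcp_rot: [0.789, 0.613, -0.023, 0.018]
wrist_force: [0.9, 1.2, -1.4]
finger_gap: 26.8
grasp_force: 52.7
```

```bash
python3 - <<'E'
from h import *
st(); o=bot.get_obs(); print(o["tcp_rot"], o["wrist_torque"].round(2), go((488.1,-350.3,60),75.7))
E
```

```text
t 18.3 p [ 488.1 -351.3   93.1] yaw 75.71 F [ 0.9   1.22 -1.4 ] gap 26.8 q [-0.71  0.32  1.79 -0.06  1.01 -0.43]
[ 0.78920959  0.6134202  -0.02330572  0.01790892] [ 0.04 -0.   -0.02] (array([ 0.0193, -0.0018,  0.2202]), array([-0.0002,  0.0374,  0.0001]))
```

No contact with the underside at about 41 mm, so it's entering the well. Continuing straight down.

Emit:
drive_tool(
  translation=[
    [0.001,0,0.02],
    [0.0024,0,0.04],
    [0.0035,0,0.06],
    [0.0047,0,0.08],
    [0.0047,0,0.08],
  ],
  rot=[
    [0,0,0],
    [0,0,0],
    [0,0,0],
    [0,0,0],
    [0,0,0],
  ],
)

```text
time: 18.8
tool_pos: [487.9, -351.0, 80.9]
tcp_rot: [0.789, 0.613, -0.023, 0.018]
wrist_force: [-0.1, 0.1, -1.3]
finger_gap: 26.6
grasp_force: 52.7
```

Emit:
drive_tool(
  translation=[
    [0.0015,0,0.025],
    [0.003,0,0.05],
    [0.0045,0,0.075],
    [0.0059,0,0.1],
    [0.0066,0,0.112],
    [0.0066,0,0.112],
  ],
  rot=[
    [0,0,0],
    [0,0,0],
    [0,0,0],
    [0,0,0],
    [0,0,0],
    [0,0,0],
  ],
)

```text
time: 19.4
tool_pos: [488.0, -351.0, 64.1]
tcp_rot: [0.789, 0.613, -0.023, 0.018]
wrist_force: [-0.4, -0.0, -1.6]
finger_gap: 26.9
grasp_force: 52.7
```

Emit:
drive_tool(
  translation=[
    [0.0006,0,0.01],
    [0.0012,0,0.02],
    [0.0012,0,0.02],
  ],
  rot=[
    [0,0,0],
    [0,0,0],
    [0,0,0],
  ],
)

```text
time: 19.7
tool_pos: [488.5, -351.5, 61.9]
tcp_rot: [0.789, 0.613, -0.023, 0.018]
wrist_force: [0.7, -0.5, -0.9]
finger_gap: 26.7
grasp_force: 53.0
```

Emit:
drive_tool(
  translation=[
    [0.0006,0,0.01],
    [0.0006,0,0.01],
  ],
  rot=[
    [0,0,0],
    [0,0,0],
  ],
)

```text
time: 19.9
tool_pos: [488.5, -351.6, 61.8]
tcp_rot: [0.789, 0.614, -0.023, 0.018]
wrist_force: [-2.1, 1.7, 6.6]
finger_gap: 26.7
grasp_force: 53.7
```

Bottomed at the expected height with 6.6 N. Releasing and retreating.

Emit:
drive_tool(
  translation=[
    [0,0,0],
    [0,0,0],
    [0,0,0],
    [0,0,0],
    [0,0,0],
  ],
  rot=[
    [0,0,0],
    [0,0,0],
    [0,0,0],
    [0,0,0],
    [0,0,0],
  ],
  claw=0.65,
)

```text
time: 20.4
tool_pos: [488.2, -351.3, 60.0]
tcp_rot: [0.789, 0.613, -0.023, 0.018]
wrist_force: [-0.4, -0.3, 0.6]
finger_gap: 55.5
grasp_force: 0.0
```

Emit:
drive_tool(
  translation=[
    [-0.006,0,-0.1],
    [-0.018,0,-0.3],
    [-0.035,0,-0.6],
    [-0.053,0,-0.9],
    [-0.053,0,-0.9],
  ],
  rot=[
    [0,0,0],
    [0,0,0],
    [0,0,0],
    [0,0,0],
    [0,0,0],
  ],
)

```text
time: 20.9
tool_pos: [492.8, -355.1, 206.0]
tcp_rot: [0.789, 0.613, -0.022, 0.027]
wrist_force: [0.3, -1.3, 0.9]
finger_gap: 55.6
grasp_force: 0.0
```

Emit:
drive_tool(
  translation=[
    [-0.2,0,0],
    [-0.4,0,-0.1],
    [-0.55,0,-0.2],
    [-0.55,0,-0.2],
  ],
  rot=[
    [0,0,0],
    [0,0,0],
    [0,0,0],
    [0,0,0],
  ],
)

```text
time: 21.3
tool_pos: [468.8, -433.3, 234.4]
tcp_rot: [0.79, 0.612, -0.024, 0.022]
wrist_force: [-0.6, -0.1, -0.0]
finger_gap: 55.6
grasp_force: 0.0
```

```bash
python3 - <<'E'
from h import *
st()
for n in("wrist","top","scene"):
    c=cam(n)
    for k,z in(("barrel_top_a",90),("plunger_a",117),("cartridge_a",10)):
        for d in bot.tip_of(n,k):
            P=ray(c,d["uv"],z)
            if abs(P[0]-490)<45 and d["conf"]>.3: print(n,k,np.round(d["uv"]),round(d["conf"],2),P.round(1))
    if n=="wrist": print("expect",proj(c,(488.1,-350.3,90)).round(),proj(c,(488.1,-350.3,117)).round())
E
```

```text
t 21.3 p [ 468.8 -433.3  234.4] yaw 75.55 F [-0.55 -0.1  -0.01] gap 55.6 q [-0.83  0.23  1.61 -0.05  1.26 -0.57]
wrist barrel_top_a [314.  91.] 0.62 [ 487.  -349.5   90. ]
wrist plunger_a [316.  91.] 0.85 [ 488.9 -349.2  117. ]
wrist cartridge_a [316.  91.] 0.89 [ 488.3 -352.    10. ]
wrist cartridge_a [316.  93.] 0.58 [ 487.3 -354.    10. ]
expect [315.  91.] [315.  92.]
top barrel_top_a [416. 220.] 0.59 [ 487.5 -343.9   90. ]
top barrel_top_a [330. 227.] 0.45 [ 477.1 -134.7   90. ]
top barrel_top_a [274. 212.] 0.44 [517.   -1.1  90. ]
top plunger_a [274. 214.] 0.59 [511.   -5.6 117. ]
top plunger_a [419. 221.] 0.57 [ 484.6 -345.1  117. ]
top plunger_a [327. 229.] 0.43 [ 473.2 -126.5  117. ]
top cartridge_a [330. 227.] 0.58 [ 475.9 -138.9   10. ]
top cartridge_a [411. 220.] 0.54 [ 487.2 -352.1   10. ]
top cartridge_a [279. 213.] 0.46 [514.9  -6.9  10. ]
scene barrel_top_a [356. 213.] 0.64 [ 481.  -129.2   90. ]
scene barrel_top_a [312. 237.] 0.63 [516.8 -10.3  90. ]
scene barrel_top_a [403. 162.] 0.62 [ 489.3 -349.4   90. ]
scene plunger_a [404. 171.] 0.72 [ 456.2 -293.5  117. ]
scene plunger_a [310. 235.] 0.61 [511.7   4.7 117. ]
scene plunger_a [405. 155.] 0.5 [ 487.  -347.1  117. ]
scene plunger_a [358. 212.] 0.41 [ 469.1 -115.3  117. ]
scene cartridge_a [313. 259.] 0.76 [515.4  -8.2  10. ]
scene cartridge_a [397. 180.] 0.76 [ 499.4 -354.    10. ]
scene cartridge_a [354. 235.] 0.66 [ 481.9 -127.2   10. ]
scene cartridge_a [358. 209.] 0.47 [ 525.3 -201.4   10. ]
```

The cartridge stands upright in the reject well, with detections in all three cameras at the heights expected when it is seated. The other two are still in the rack. Handing in.

```bash
python3 -c "
from rig import bot
print(bot.hand_in())"
```

```text
the job is handed in; nothing more can be done
None
```

The middle cartridge was the clogged one: I stopped pressing it at 7.8 N, about 15 mm in. It now stands upright at the bottom of the reject well, although it caught the rim twice on the way in (readings of 35 N and 30 N, before I corrected a 3.4° tilt). The right and left plungers are fully home in the rack (readings of 7 N and 9 N), and the job was handed in just after 21 s on the robot's clock.

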